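# Put the gearbox spares back in their stock bins

## Robot

A 7-joint arm with a two-finger parallel gripper is mounted at the origin on the work surface. World frame = base frame: x ahead of the robot, y to its left, z up, the work surface at z = 0. Lengths are in m, angles in degrees, forces in N, time in s.
With the tool pointing down it reaches from about 0.425 to 0.875 m from the base axis. Payload 4.7 kg.
Tool frame: the origin (TCP) lies between the finger pads; the fingertips stand env.finger_overhang ahead of it and the grasp point (between the pads) lies 5 mm behind it (env.finger_overhang is the distance from the TCP to the fingertips, in m); z points along the fingers, y is the line along which they close (so a half turn about z gives the same grasp; the last joint's range is limited). The gripper opens to 87 mm and grips with 3 to 60 N. Pads are 19 mm wide; open, the fingers measure 117 mm over their backs; the gripper's body (75 mm by 190 mm) begins 51 mm behind the grasp point.
Start: joints at [-65.942, 18.392, -4.016, 83.108, 1.295, 78.541, -3.26], TCP at [0.257, 0.597, 0.237] pointing down, gripper open.
Joint ranges: [-163.93, 163.93], [-17.29, 119.83], [-79.2, 71.16], [3.27, 140.29], [-89.18, 269.18], [5.43, 117.66], [-154.24, 154.24]. Speed limits (degrees/s): [147.25, 147.25, 180, 180, 180, 180, 180].

## Interface

Orientations are given as [roll, pitch, yaw] about the fixed x, y, z axes, in that order (R = Rz(yaw) Ry(pitch) Rx(roll)).
In Python, from cell import telemetry, eyes, env, models gives the robot as it stands. The module is installed in compiled form; this text tells all that it offers.
- The arm moves only by the tool drive_tool, never from a script. Its arguments are lists of equal length, an entry for each row: "angular": the turn, a rotation vector about the tool's x, y, z in rad, a list of three; "delta_pos": the shift along the tool's x, y, z in cm, a list of three; "gripper": the finger opening in cm, from 0 to 8.7. A call has 1 to 20 rows; each row shifts and turns the commanded pose from where the row before left it, along the tool's axes as they then stand; what a row does not reach is not made up. A row lasts 1/10 s, in which the tool goes at most 50 mm and 8.59 degrees, less where a joint would pass 70% of its speed; a pose out of reach is approached as far as the arm can. A call with a gripper value outside its range is refused whole. The fingers move at their own pace and stop on an object; "squeeze" is the grip in N (left out, the last holds). Time passes only in rows, so rows that do not move let the fingers close. It gives the time, the measured TCP pose, the force, the opening and the grip force at its end, in the units of the state.
- telemetry.get_obs(): the state, without advancing time (a new reading comes with each control period).
- eyes.read_camera(name): name is "scene" or "top" or "wrist"; returns a dict with "pixels" (400x640x3 uint8, red, green, blue), "mtx" (3x3 intrinsics, pixels), "origin" and "orientation" of the camera in the world. Camera axes: x right, y down, z forward; pixel columns grow to the right and rows downward; lengths in m; the calibration is good to about 2 mm. A picture is of the moment at which its call begins. There is no depth.
- env.sign_off(): hands the job in; it is judged then, once.
Trained networks look in a picture, given as the dict that the camera call returned (one of the last four; its "shot" number tells which), for a name from the list of things; names that differ only in an ending like _2 or _b are one class to them, and where a whole thing is asked for, a point or a joint stands for the part that bears it (a point fixed in the world has none). Each returns a list of dicts, best first, with "p" (0 to 1); they miss things now and then, are a little off and sometimes report something else, mostly with a low value. They report only what shows in the picture. A call takes as long as a camera call. They do not tell look-alikes from the thing itself.
- models.search_frame(picture, target): "centre" ([column, row] in pixels, amid what is visible of it).
- models.cut_out(picture, target): "pixels" (400x640 bool, what is visible of it) and "centre" ([column, row] in pixels, amid what is visible of it).
The state is a dict: "time_s": time; "qpos": joint angles; "joint_velocities": joint speeds; "effort": joint torques, N m; "tool_pos": TCP position; "tool_rot": TCP orientation; "force": force on the tool from outside, world axes, zero at the start; "wrist_torque": the same for the moment, N m; "grip_width": finger opening in m; "grasp_force": force on a finger pad.
Only numpy, scipy, OpenCV 4.12 (cv2) and the standard library are available. Lean on these libraries where they do the work, as an engineer would, in place of code of your own. Each camera call takes 0.05 s, during which the arm holds its last target. There are 200 camera calls.

## Task

Put the four loose gearbox parts away: the spur gear, the pinion, the shift fork and the ball bearing each go into the empty near compartment of the cardboard bin whose far compartment already shows a part of the same kind. The bearing is sunk in its nest block, so press the block's lever all the way down to raise it before you pick it out. Lower each part in rather than dropping it, and leave all four lying on their bins' floors the same way up as you found them.

Things in the scene. Friction and masses are not known exactly. Their poses are not given: they have to be found in the camera images.
- gear: Loose dark steel spur gear lying flat: a toothed disc 56 mm across the teeth, 16 mm thick, with a bore mark and five small dark spots. Origin at the centre of its underside, z up. 0.18 to 0.35 kg.
- pinion: Loose bright steel pinion standing upright: toothed part 34 mm across and 26 mm high, above it a plain dark hub 20 mm across up to 40 mm. Origin at the centre of its underside, z up. 0.14 to 0.28 kg.
- fork: Loose dark steel shift fork lying flat: a round boss, 22 mm across, 24 mm high, from which a flat arm (14 mm wide) and a C-shaped claw (50 mm wide), both 8 mm thick, run along its +x to 61 mm from the boss's axis. Origin at the foot of the boss's axis, z up. 0.12 kg; grip the boss from above, fingers on its +y and -y sides.
- bearing: Loose ball bearing, 42 mm across, 14 mm thick, flat, steel rings, dark shield; 0.07 to 0.14 kg. Origin at the centre of its underside, z up. It starts sunk flush in the pocket of a fixed aluminium nest block (84 x 76 mm, top 34 mm above the bench), out of grip; with the lever fully down it stands 12 mm proud, stays so, and can be gripped by the rim and lifted out.
- ejector (a joint): Angle of the nest block's ejector lever in rad: 0 = raised (start), 0.5 = fully down on its stop. It raises the bearing 24 mm per rad. It turns with stiff friction (about 4 N down on its pad), has no spring and stays where it is left.
- ejector_pad (a point): Centre of the top of the black press pad (30 x 28 mm) at the free end of the ejector lever, beside the nest block, 120 mm from the bearing's centre. It starts 51 mm above the bench and sinks to 15 mm as the lever goes fully down, about its hinge 72 mm nearer the bearing and 26 mm above the bench. Turns with the lever; its x lies along the hinge.
- bin_gear: Fixed open cardboard bin, one of four alike, 200 (along x) x 132 x 40 mm high, 4 mm walls; x points away from the robot within 0.05 rad. Origin on the bench under the centre of its EMPTY near compartment: 124 x 124 mm inside, floor at z = 4 mm. A 25 mm high divider beyond it (x = 62 to 66 mm) parts off the far compartment, where a sample, a fixed spur gear just like the loose one, is on show.
- bin_pinion: Fixed open cardboard bin, one of four alike, 200 (along x) x 132 x 40 mm high, 4 mm walls; x points away from the robot within 0.05 rad. Origin on the bench under the centre of its EMPTY near compartment: 124 x 124 mm inside, floor at z = 4 mm. A 25 mm high divider beyond it (x = 62 to 66 mm) parts off the far compartment, where a sample, a fixed pinion (upright) just like the loose one, is on show.
- bin_fork: Fixed open cardboard bin, one of four alike, 200 (along x) x 132 x 40 mm high, 4 mm walls; x points away from the robot within 0.05 rad. Origin on the bench under the centre of its EMPTY near compartment: 124 x 124 mm inside, floor at z = 4 mm. A 25 mm high divider beyond it (x = 62 to 66 mm) parts off the far compartment, where a sample, a fixed shift fork just like the loose one, is on show.
- bin_bearing: Fixed open cardboard bin, one of four alike, 200 (along x) x 132 x 40 mm high, 4 mm walls; x points away from the robot within 0.05 rad. Origin on the bench under the centre of its EMPTY near compartment: 124 x 124 mm inside, floor at z = 4 mm. A 25 mm high divider beyond it (x = 62 to 66 mm) parts off the far compartment, where a sample, a fixed bearing just like the loose one, is on show.
Things that resemble listed ones, but are neither listed nor needed, are in the scene too. What is shaped like the bin_gear but purple or yellow is not meant.

How it is judged (in metres and radians):
On the way:
1. the ejector lever is pressed down and the bearing has risen from its pocket (value of joint ejector above 0.38 rad and distance of bearing from where it was at the start of the episode above 0.007 m), for 0.2 s.
At the end, for the whole second after the job is handed in: Gear, pinion, fork and bearing each stand on the floor (origin 1 to 9 mm above the bench) of the near compartment of their own kind's bin, origin within 56 mm of the compartment's centre along both bin axes, upright within 0.12 rad (same way up as at the start), at rest and released (x of gear in the frame of bin_gear between -0.056 and 0.056 m and y of gear in the frame of bin_gear between -0.056 and 0.056 m and z of gear in the frame of bin_gear between 0.001 and 0.009 m and angle between each of gear, pinion, fork, bearing's own z axis and vertical below 0.12 rad and linear speed of each of gear, pinion, fork, bearing below 0.03 m/s and angular speed of each of gear, pinion, fork, bearing below 0.3 rad/s and x of pinion in the frame of bin_pinion between -0.056 and 0.056 m and y of pinion in the frame of bin_pinion between -0.056 and 0.056 m and z of pinion in the frame of bin_pinion between 0.001 and 0.009 m and x of fork in the frame of bin_fork between -0.056 and 0.056 m and y of fork in the frame of bin_fork between -0.056 and 0.056 m and z of fork in the frame of bin_fork between 0.001 and 0.009 m and x of bearing in the frame of bin_bearing between -0.056 and 0.056 m and y of bearing in the frame of bin_bearing between -0.056 and 0.056 m and z of bearing in the frame of bin_bearing between 0.001 and 0.009 m); the robot touches nothing.
It fails at once if the gear was dropped or thrown into its bin (over 1 m/s inside it) (horizontal distance between gear and bin_gear below 0.08 m and z of gear in the frame of bin_gear below 0.035 m and linear speed of gear above 1 m/s).
It fails at once if the pinion was dropped or thrown into its bin (over 1 m/s inside it) (horizontal distance between pinion and bin_pinion below 0.08 m and z of pinion in the frame of bin_pinion below 0.035 m and linear speed of pinion above 1 m/s).
It fails at once if the fork was dropped or thrown into its bin (over 1 m/s inside it) (horizontal distance between fork and bin_fork below 0.08 m and z of fork in the frame of bin_fork below 0.035 m and linear speed of fork above 1 m/s).
It fails at once if the bearing was dropped or thrown into its bin (over 1 m/s inside it) (horizontal distance between bearing and bin_bearing below 0.08 m and z of bearing in the frame of bin_bearing below 0.035 m and linear speed of bearing above 1 m/s).
It also fails if it takes over 109 s, if anything falls off the work surface, if the arm or the gripper's body presses on something with over 40 N, if the wrist force passes 120 N, or if a joint passes its speed limit or range.

## Working session

There is one attempt and no reset: what is moved stays moved. The work goes in short steps, Python scripts to look and compute and a tool call to move; the robot and the scene stay as the last step left them, time stands still between calls to the robot, and variables do not carry over. Pictures are saved under pics/ and viewed, at most 15 in all, crops included, and the job is handed in when it is done.

Besides the shell and the picture viewer there is one more tool, called after "Call:" as name(argument=value, ...) on one line, values as JSON. drive_tool: Moves the arm, as the interface text tells. Its arguments: {"type":"object","properties":{"angular":{"type":"array","items":{"type":"array","items":{"type":"number"}}},"delta_pos":{"type":"array","items":{"type":"array","items":{"type":"number"}}},"gripper":{"type":"array","items":{"type":"number"}},"squeeze":{"type":"number"}},"required":["angular","delta_pos","gripper"]}

```bash
mkdir -p pics; cat > h.py <<'E'
import numpy as np, cv2
from cell import telemetry, eyes, env, models
def K(p):
    o=np.array(p["orientation"],float)
    if o.shape==(3,3): R=o
    else:
        from scipy.spatial.transform import Rotation as Ro
        R=Ro.from_euler('xyz',o,degrees=True).as_matrix()
    return np.array(p["mtx"]),R,np.array(p["origin"])
def w(p,uv,z):
    M,R,t=K(p); d=R@np.linalg.solve(M,[uv[0],uv[1],1]); return t+d*(z-t[2])/d[2]
def px(p,X):
    M,R,t=K(p); c=M@(R.T@(np.array(X)-t)); return c[:2]/c[2]
def save(p,n): cv2.imwrite('pics/'+n,p["pixels"][:,:,::-1])
E
python3 - <<'E'
from h import *
s=telemetry.get_obs(); print(s, env.finger_overhang)
for c in ["top","scene"]:
    p=eyes.read_camera(c); save(p,c+'0.png'); print(c,p["origin"],p["orientation"],p["mtx"])
    for n,z in [("gear",.016),("pinion",.03),("fork",.01),("bearing",.034),("ejector_pad",.05),("ejector",.04),("bin_gear",.02)]:
        for r in models.search_frame(p,n): print(n,np.round(r["centre"]),round(r["p"],2),np.round(w(p,r["centre"],z),3))
E
```

```text
{'time_s': 0.0, 'qpos': array([-65.94169017,  18.44024021,  -4.01658366,  83.17308946,
         1.29639356,  78.54129519,  -3.26099268]), 'joint_velocities': array([-0.0275707 , -0.04633958,  0.05127438, -0.02058042,  0.05536341,
       -0.04563161, -0.07336269]), 'effort': array([-5.08877019e-04, -4.91285527e+01, -4.04332392e-01, -3.12533212e+01,
       -6.39488082e-02,  4.37767943e-02,  1.79904182e-04]), 'tool_pos': array([0.25642694, 0.59671931, 0.23546414]), 'tool_rot': array([-1.79890699e+02,  6.71280580e-03,  1.56751690e+02]), 'force': array([-0.20246291, -0.0627709 , -0.6689865 ]), 'wrist_torque': array([ 0.00573643,  0.00020031, -0.00019623]), 'grasp_force': 0.0, 'grip_width': 0.08685451127716959} 0.014
top [ 0.17399238 -0.13677139  1.69928124] [-172.55030316   -0.70855188  -88.32988415] [[471.24422791   0.         320.44946299]
 [  0.         471.24422791 194.25668068]
 [  0.           0.           1.        ]]
gear [321. 187.] 0.62 [ 0.42  -0.154  0.016]
pinion [275. 181.] 0.48 [0.437 0.014 0.03 ]
fork [360. 182.] 0.41 [ 0.446 -0.292  0.01 ]
bin_gear [468. 171.] 0.95 [ 0.497 -0.686  0.02 ]
bin_gear [322. 122.] 0.78 [ 0.661 -0.149  0.02 ]
bin_gear [366. 261.] 0.55 [ 0.162 -0.319  0.02 ]
scene [0.8982166  0.29359032 1.08355036] [-146.61155099    0.50771024  128.74478823] [[438.30714318   0.         318.15734472]
 [  0.         438.30714318 201.20029389]
 [  0.           0.           1.        ]]
gear [309. 221.] 0.78 [ 0.424 -0.132  0.016]
pinion [348. 252.] 0.44 [0.44  0.018 0.03 ]
fork [207. 246.] 0.37 [ 0.658 -0.303  0.01 ]
bearing [476. 331.] 0.71 [0.421 0.381 0.034]
bearing [208. 246.] 0.59 [ 0.662 -0.289  0.034]
ejector_pad [440. 307.] 0.63 [0.43  0.284 0.05 ]
ejector [440. 311.] 0.64 [0.433 0.289 0.04 ]
bin_gear [156. 150.] 0.75 [ 0.525 -0.677  0.02 ]
bin_gear [316. 139.] 0.64 [ 0.177 -0.307  0.02 ]
bin_gear [239. 284.] 0.61 [ 0.685 -0.153  0.02 ]
```

View pics/top0.png

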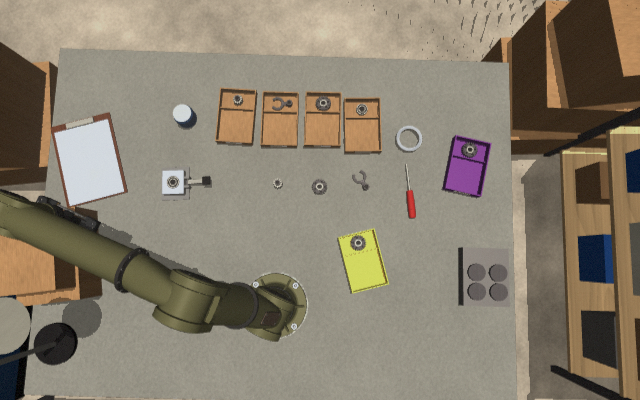

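View pics/scene0.png

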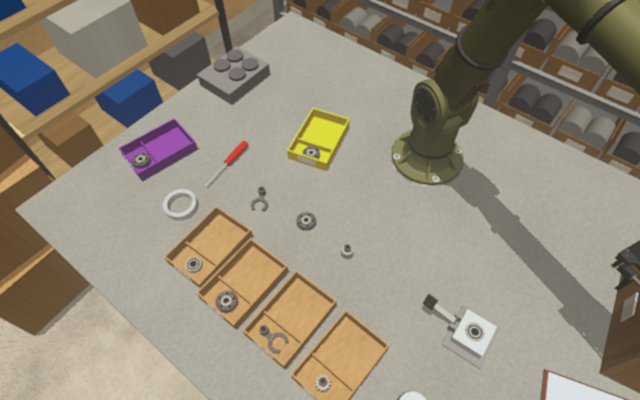

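Top: brown bins at columns 237 (pinion sample), 281 (fork), 322 (gear) and 362 (bearing), all near row 120. The loose parts are the pinion (278,183), gear (320,187), fork (360,180), nest (173,182) and pad (206,181). I'll measure the bins from the brown mask and zoom in.

```bash
python3 - <<'E'
from h import *
from scipy.optimize import least_squares
p=eyes.read_camera("top"); s=eyes.read_camera("scene")
im=p["pixels"]; h=cv2.cvtColor(im,cv2.COLOR_RGB2HSV)
m=cv2.inRange(h,(5,80,60),(20,255,255))
m[:80]=0;m[165:]=0;m[:,:205]=0;m[:,395:]=0
m=cv2.morphologyEx(m,cv2.MORPH_CLOSE,np.ones((3,3)))
n,l,st,c=cv2.connectedComponentsWithStats(m)
cs=[]
for i in range(1,n):
    if st[i,4]>500: print(st[i],c[i])
# interior-labelled fit: maximise brown IoU of rendered hull of box corners
def hull(x,y,a):
    ca,sa=np.cos(a),np.sin(a); P=[]
    for X in(-.066,.134):
        for Y in(-.066,.066):
            for Z in(0,.04): P.append(px(p,[x+ca*X-sa*Y,y+sa*X+ca*Y,Z]))
    return cv2.convexHull(np.float32(P))
S=8
def cost(q,M):
    k=np.zeros(M.shape,np.uint8); cv2.fillConvexPoly(k,np.int32(np.round((hull(q[0],q[1],q[2]/10)+.5)*S*16)),1,shift=4)
    return np.logical_xor(k,M).sum()/S/S
from scipy.optimize import minimize
for col in (237,281,322,362):
    mm=np.zeros_like(m); 
    mm[:,col-21 if col!=237 else 205:col+21]=m[:,col-21 if col!=237 else 205:col+21]
    cn,_=cv2.findContours(mm,cv2.RETR_EXTERNAL,cv2.CHAIN_APPROX_NONE); k=max(cn,key=cv2.contourArea)
    f=np.zeros_like(m); cv2.drawContours(f,[k],-1,1,-1); M=cv2.resize(f,None,fx=S,fy=S,interpolation=cv2.INTER_NEAREST)
    x0=w(p,(col,133),.02)
    r=minimize(cost,[x0[0],x0[1],0],args=(M,),method='Nelder-Mead',options=dict(initial_simplex=[[x0[0],x0[1],0],[x0[0]+.02,x0[1],0],[x0[0],x0[1]+.02,.0],[x0[0],x0[1],.4]]))
    print(col,np.round(r.x*[1,1,.1],4),round(r.fun,1),M.sum()/64)
cv2.imwrite('pics/topc.png',cv2.resize(im[85:200,155:395,::-1],None,fx=3.33,fy=3.33,interpolation=cv2.INTER_CUBIC))
for n_,z in [("gear",.012),("pinion",.03),("fork",.008),("bearing",.034),("ejector_pad",.051)]:
  for q in(p,s):
    for r in models.cut_out(q,n_)[:4]: print(n_,q is p,np.round(r["centre"],1),round(r["p"],2),np.round(w(q,r["centre"],z),3),r["pixels"].sum())
E
```

```text
[ 215   87   42   58 1984] [235.63860887 116.24546371]
[ 260   91   39   57 1960] [278.96581633 119.21632653]
[ 304   91   78   62 3806] [342.88045192 122.76747241]
237 [ 0.6405  0.1686 -0.0353] 88.6 2063.0
281 [ 0.6338  0.0079 -0.0024] 73.8 2030.0
322 [ 0.6385 -0.1501 -0.0009] 86.0 2023.0
362 [ 0.622  -0.2975  0.0498] 108.1 2079.0
gear True [319.7 183.8] 0.49 [ 0.433 -0.147  0.012] 202
gear True [201.9 180.6] 0.17 [0.432 0.278 0.012] 170
gear False [306.6 220.1] 0.56 [ 0.424 -0.141  0.012] 275
pinion True [276.3 180.4] 0.55 [0.438 0.009 0.03 ] 56
pinion True [280.7 121.2] 0.23 [0.657 0.002 0.03 ] 2103
pinion False [346.1 254.7] 0.46 [0.449 0.017 0.03 ] 161
fork True [319.3 186.3] 0.52 [ 0.425 -0.146  0.008] 202
fork False [259.9 201.7] 0.48 [ 0.459 -0.291  0.008] 169
bearing False [478.5 332.3] 0.48 [0.419 0.388 0.034] 255
ejector_pad False [437.7 307.1] 0.85 [0.433 0.281 0.051] 290
```

View pics/topc.png

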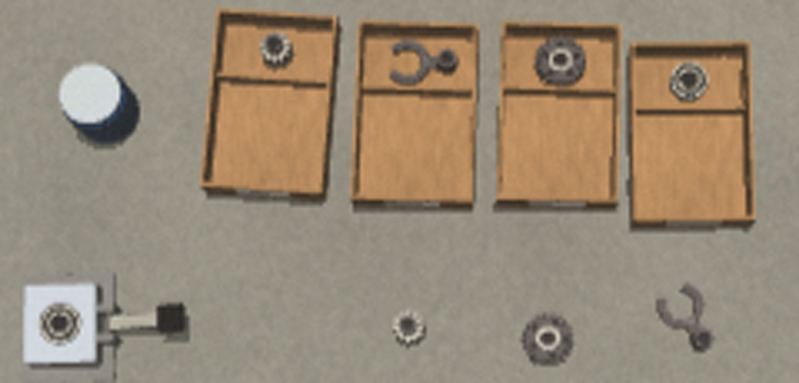

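Left to right, the bins hold pinion, fork, gear and bearing samples. The lever points toward −y, with the pad at about (0.43, 0.28). I'll move above the nest with yaw 90.

Call:
drive_tool(angular=[[0,0,0.1456],[0,0,0.1456],[0,0,0.1456],[0,0,0.1456],[0,0,0.1456],[0,0,0.1456],[0,0,0.1456],[0,0,0.1456],[0,0,0],[0,0,0],[0,0,0],[0,0,0],[0,0,0],[0,0,0],[0,0,0],[0,0,0],[0,0,0],[0,0,0]], delta_pos=[[0,0,0],[0,0,0],[0,0,0],[0,0,0],[0,0,0],[0,0,0],[0,0,0],[0,0,0],[-3.3,2.2,0],[-3.3,2.2,0],[-3.3,2.2,0],[-3.3,2.2,0],[-3.3,2.2,0],[-3.3,2.2,0],[-3.3,2.2,0],[-3.3,2.0,0],[0,0,0],[0,0,0]], gripper=[0,0,0,0,0,0,0,0,0,0,0,0,0,0,0,0,0,0])

```text
time_s: 3.2
tool_pos: [0.4312, 0.3326, 0.2369]
tool_rot: [180.0, -0.1, 89.9]
force: [-0.1, 0.2, 0.3]
grip_width: 0.0005
grasp_force: 0.0
```

```bash
cat >> h.py <<'E'
def st():
    o=telemetry.get_obs(); print('t',round(o["time_s"],2),np.round(o["tool_pos"],4),np.round(o["tool_rot"],2),'F',np.round(o["force"],1),'w',round(o["grip_width"],4),round(o["grasp_force"],1)); return o
def togo(X):
    from scipy.spatial.transform import Rotation as Ro
    o=telemetry.get_obs(); R=Ro.from_euler('xyz',o["tool_rot"],degrees=True).as_matrix()
    print('togo tool cm',np.round(100*R.T@(np.array(X)-o["tool_pos"]),2))
def find(p,spec):
    for n,z in spec:
        for r in models.cut_out(p,n)[:3]: print(n,np.round(r["centre"],1),round(r["p"],2),np.round(w(p,r["centre"],z),4),r["pixels"].sum())
E
python3 - <<'E'
from h import *
st(); p=eyes.read_camera("wrist"); save(p,'w1.png'); print(p["origin"],p["orientation"])
find(p,[("bearing",.034),("ejector_pad",.051)])
E
```

```text
t 3.2 [0.4312 0.3326 0.2369] [ 1.7999e+02 -5.0000e-02  8.9870e+01] F [-0.1  0.2  0.3] w 0.0005 0.0
[0.43069223 0.4109757  0.38538242] [ 1.63519243e+02 -5.08322039e-02 -1.34202143e-01]
bearing [307.8 141.9] 0.65 [0.4218 0.3793 0.034 ] 1127
ejector_pad [311. 207.] 0.65 [0.4251 0.3086 0.051 ] 788
```

View pics/w1.png

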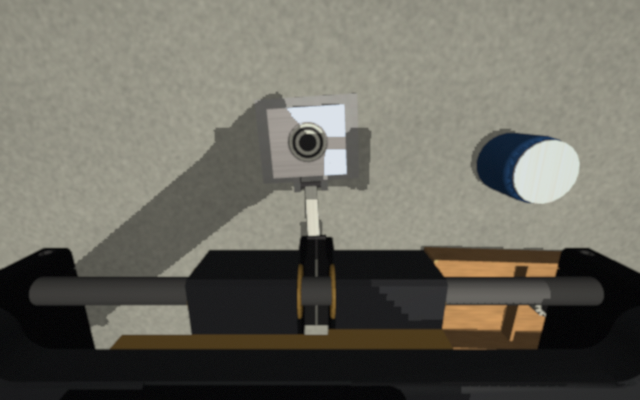

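The wrist view shows the bearing at (308,142), with the lever running down the image behind the fingers. I'll cross-check it with hand-read pixels from the top and scene pictures.

```bash
python3 - <<'E'
from h import *
p=eyes.read_camera("top"); s=eyes.read_camera("scene"); q=eyes.read_camera("wrist")
print(w(p,(173,182),.034),w(p,(206.7,180.2),.051), w(s,(475,331),.034),w(s,(430,301),.051))
for a in ((266,108),(345,104),(347,176),(272,181)): print(w(q,a,.034))
for a in((308,187),(319,187),(308,234),(319,234)): print(w(q,a,.045))
a=cv2.resize(s["pixels"][270:370,400:520,::-1],None,fx=4,fy=4,interpolation=cv2.INTER_CUBIC)
b=cv2.resize(p["pixels"][160:205,150:222,::-1],None,fx=4,fy=4,interpolation=cv2.INTER_CUBIC)
b=cv2.copyMakeBorder(b,0,400-b.shape[0],0,0,cv2.BORDER_CONSTANT)
cv2.imwrite('pics/c2.png',np.hstack([a,b]))
E
```

```text
[0.4201246  0.37533371 0.034     ] [0.42771798 0.25207367 0.051     ] [0.42141695 0.38010811 0.034     ] [0.43122826 0.25812622 0.051     ]
[0.37512871 0.41701089 0.034     ]
[0.46031016 0.42136079 0.034     ]
[0.46491952 0.34266486 0.034     ]
[0.37858838 0.33657513 0.034     ]
[0.420357   0.33220019 0.045     ]
[0.4327175  0.33223301 0.045     ]
[0.42010023 0.27548633 0.045     ]
[0.43303247 0.27551951 0.045     ]
```

View pics/c2.png

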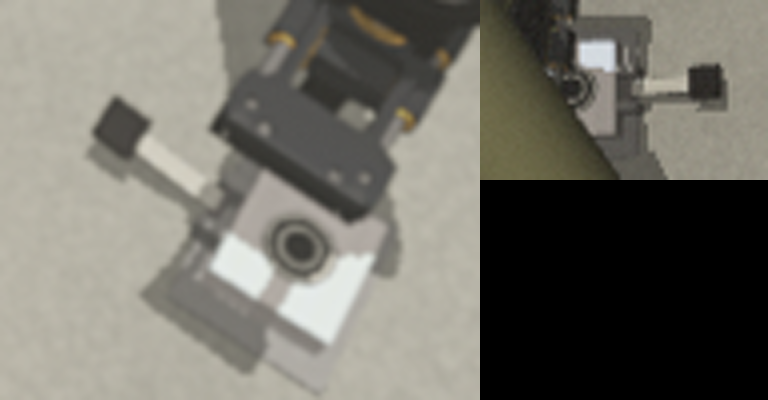

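Bearing ≈ (0.421, 0.379) in all three views, and pad ≈ (0.430, 0.259), so they are 120 mm apart as they should be. I'll press with closed fingers.

Call:
drive_tool(angular=[[0,0,0],[0,0,0],[0,0,0],[0,0,0],[0,0,0],[0,0,0],[0,0,0],[0,0,0],[0,0,0],[0,0,0],[0,0,0],[0,0,0],[0,0,0]], delta_pos=[[-3.7,0,0],[-3.7,-0.1,0],[0,0,4],[0,0,4],[0,0,4],[0,0,4],[0,0,1],[0,0,0.8],[0,0,0.8],[0,0,0.8],[0,0,0.8],[0,0,0.6],[0,0,0]], gripper=[0,0,0,0,0,0,0,0,0,0,0,0,0])

```text
time_s: 4.8
tool_pos: [0.431, 0.2604, 0.031]
tool_rot: [179.9, -0.1, 90.0]
force: [-3.0, -3.5, 15.3]
grip_width: 0.0006
grasp_force: 7.5
```

Call:
drive_tool(angular=[[0,0,0],[0,0,0],[0,0,0],[0,0,0]], delta_pos=[[0,0,0.2],[0,0,0.2],[0,0,0.2],[0,0,0]], gripper=[0,0,0,0])

```text
time_s: 5.2
tool_pos: [0.4313, 0.2606, 0.0297]
tool_rot: [180.0, -0.2, 90.0]
force: [-16.0, -12.1, 53.8]
grip_width: 0.0004
grasp_force: 27.1
```

Call:
drive_tool(angular=[[0,0,0],[0,0,0],[0,0,0],[0,0,0],[0,0,0],[0,0,0],[0,0,0],[0,0,0],[0,0,0],[0,0,0]], delta_pos=[[0,0,-1],[0,0,-3],[0,0,-5],[0,0,-4],[4,-0.3,0],[4,-0.3,0],[3.9,-0.3,0],[0,0,0],[0,0,0],[0,0,0]], gripper=[0,0,0,8.7,8.7,8.7,8.7,8.7,8.7,8.7])

```text
time_s: 6.2
tool_pos: [0.4213, 0.3772, 0.1525]
tool_rot: [180.0, 0.0, 89.9]
force: [-0.3, -0.2, -0.8]
grip_width: 0.0484
grasp_force: 0.0
```

```bash
python3 - <<'E'
from h import *
st(); p=eyes.read_camera("wrist"); s=eyes.read_camera("scene")
find(p,[("bearing",.046)]); print(px(p,[.421,.379,.046]))
find(s,[("bearing",.046),("bearing",.034)])
g=s["pixels"][250:400,400:600,::-1]
cv2.imwrite('pics/w2.png',np.hstack([cv2.resize(p["pixels"][:,:,::-1],(480,300)),cv2.resize(g,(320,240))[:300] if 0 else cv2.copyMakeBorder(cv2.resize(g,(320,240)),0,60,0,0,cv2.BORDER_CONSTANT)]))
E
```

```text
t 6.2 [0.4213 0.3772 0.1525] [1.7997e+02 2.0000e-02 8.9940e+01] F [-0.3 -0.2 -0.8] w 0.0484 0.0
bearing [317.5 204.7] 0.96 [0.4222 0.3794 0.046 ] 1849
[316.11343708 205.15941749]
bearing [474.9 337.3] 0.57 [0.4404 0.3859 0.046 ] 44
bearing [474.9 337.3] 0.57 [0.4351 0.387  0.034 ] 44
```

View pics/w2.png

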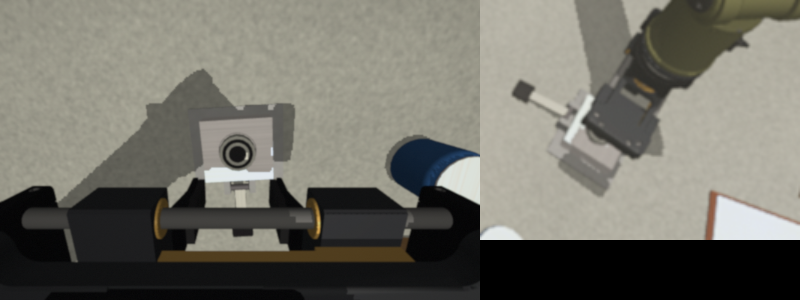

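The bearing now stands proud at about (0.422, 0.379). Next I'll descend and grip it.

Call:
drive_tool(angular=[[0,0,0],[0,0,0],[0,0,0],[0,0,0],[0,0,0],[0,0,0],[0,0,0],[0,0,0],[0,0,0],[0,0,0],[0,0,0]], delta_pos=[[0.2,0.1,0],[0,0,1],[0,0,3],[0,0,3],[0,0,2],[0,0,1.1],[0,0,0],[0,0,0],[0,0,0],[0,0,0],[0,0,0]], gripper=[6.5,6.5,6.5,6.5,6.5,6.5,3.5,3.5,3.5,3.5,3.5], squeeze=25)

```text
time_s: 7.55
tool_pos: [0.422, 0.3806, 0.0522]
tool_rot: [180.0, -0.1, 90.0]
force: [-0.5, -0.2, 1.1]
grip_width: 0.0411
grasp_force: 25.0
```

Call:
drive_tool(angular=[[0,0,0],[0,0,0],[0,0,0],[0,0,0],[0,0,0],[0,0,0],[0,0,0],[0,0,0],[0,0,0],[0,0,0],[0,0,0],[0,0,0],[0,0,0],[0,0,0],[0,0,0],[0,0,0],[0,0,0],[0,0,0],[0,0,0],[0,0,0]], delta_pos=[[0,0,-1],[0,0,-3],[0,0,-4],[0,0,-4],[-4.5,1.3,0],[-4.5,1.3,0],[-4.5,1.3,0],[-4.5,1.3,0],[-4.5,1.3,0],[-4.5,1.3,0],[-4.5,1.3,0],[-4.5,1.3,0],[-4.5,1.3,0],[-4.5,1.3,0],[-4.5,1.3,0],[-4.5,1.3,0],[-4.5,1.3,0],[-4.5,1.3,0],[-4.5,1.3,0],[0,0,0]], gripper=[3.5,3.5,3.5,3.5,3.5,3.5,3.5,3.5,3.5,3.5,3.5,3.5,3.5,3.5,3.5,3.5,3.5,3.5,3.5,3.5])

```text
time_s: 9.55
tool_pos: [0.6147, -0.3038, 0.1715]
tool_rot: [-179.9, 0.4, 89.5]
force: [0.3, 0.1, -1.1]
grip_width: 0.0414
grasp_force: 25.0
```

```bash
python3 - <<'E'
from h import *
st(); p=eyes.read_camera("wrist"); save(p,'w3.png'); togo([.622,-.2975,.14])
c=[.622,-.2975]; a=.0498
for P in [(-.066,-.066),(-.066,.066),(.134,.066),(.134,-.066)]:
    print(np.round(px(p,[c[0]+P[0]-a*P[1],c[1]+a*P[0]+P[1],.04])))
E
```

```text
t 9.55 [ 0.6147 -0.3038  0.1715] [-179.91    0.39   89.47] F [ 0.3  0.1 -1.1] w 0.0414 25.0
togo tool cm [0.23 0.68 3.14]
[261. 260.]
[245. 123.]
[476. 109.]
[464. 249.]
```

View pics/w3.png

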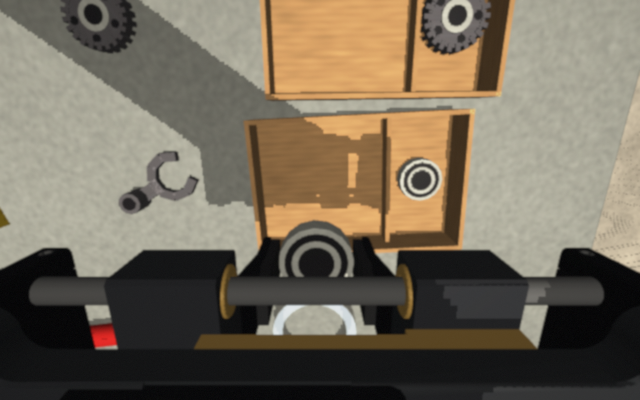

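The bin rim in the picture matches the fit within a few pixels, and the bearing is held level. Lowering it in.

Call:
drive_tool(angular=[[0,0,0],[0,0,0],[0,0,0],[0,0,0],[0,0,0],[0,0,0],[0,0,0],[0,0,0],[0,0,0]], delta_pos=[[0.2,0.7,0],[0,0,4],[0,0,4],[0,0,3],[0,0,1.5],[0,0,1],[0,0,0.6],[0,0,0.3],[0,0,0]], gripper=[3.5,3.5,3.5,3.5,3.5,3.5,3.5,3.5,3.5])

```text
time_s: 10.5
tool_pos: [0.6245, -0.2929, 0.0285]
tool_rot: [179.9, 0.0, 90.0]
force: [0.4, 0.1, -0.1]
grip_width: 0.0406
grasp_force: 25.0
```

Call:
drive_tool(angular=[[0,0,0],[0,0,0],[0,0,0]], delta_pos=[[0,0,0.2],[0,0,0.15],[0,0,0]], gripper=[3.5,3.5,3.5])

```text
time_s: 10.8
tool_pos: [0.6239, -0.2928, 0.0243]
tool_rot: [180.0, -0.0, 90.0]
force: [-0.3, -0.1, -1.9]
grip_width: 0.0409
grasp_force: 25.0
```

Call:
drive_tool(angular=[[0,0,0],[0,0,0],[0,0,0],[0,0,0],[0,0,0],[0,0,0],[0,0,0],[0,0,0],[0,0,0],[0,0,0],[0,0,0],[0,0,0]], delta_pos=[[0,0,0],[0,0,0],[0,0,-1],[0,0,-3],[0,0,-5],[0,0,-5],[-0.5,-3,0],[-1,-4,0],[-1,-4,0],[-1,-4,0],[-1,-3,0],[0,0,0]], gripper=[5,6,6,6,6,6,6,6,6,6,6,6])

```text
time_s: 12.0
tool_pos: [0.4389, -0.3408, 0.1653]
tool_rot: [180.0, -0.0, 89.6]
force: [-0.5, -0.2, 0.8]
grip_width: 0.06
grasp_force: 0.0
```

```bash
python3 - <<'E'
from h import *
st(); p=eyes.read_camera("wrist"); save(p,'w4.png')
find(p,[("fork",.008),("bearing",.014),("gear",.016)])
E
```

```text
t 12.0 [ 0.4389 -0.3408  0.1653] [ 1.7996e+02 -3.0000e-02  8.9580e+01] F [-0.5 -0.2  0.8] w 0.06 0.0
bearing [509.1 144.3] 0.67 [ 0.6231 -0.2932  0.014 ] 1852
```

View pics/w4.png

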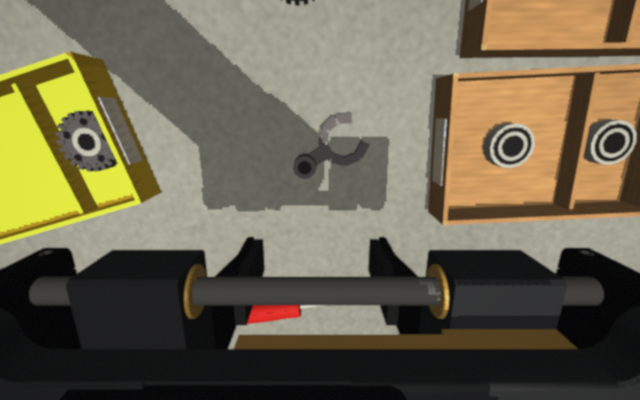

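The bearing lies in its bin. The fork boss top is at (305,167), with claw tips near (349,119) and (365,147).

```bash
python3 - <<'E'
from h import *
p=eyes.read_camera("wrist")
b=w(p,(305,167),.024); t1=w(p,(348,118),.008); t2=w(p,(364,147),.008); t3=w(p,(323,152),.008)
m=(t1+t2)/2; d=m-b; print(b,t1,t2,np.linalg.norm(t1-t2),np.hypot(*d[:2]),np.degrees(np.arctan2(d[1],d[0])),np.degrees(np.arctan2(*(t3-b)[1::-1])))
E
```

```text
[ 0.43466644 -0.30827279  0.024     ] [ 0.4752674  -0.26420839  0.008     ] [ 0.49166714 -0.29136171  0.008     ] 0.031721511620722634 0.057541488804342115 31.99458910398011 35.017349363691835
```

Call:
drive_tool(angular=[[0,0,0.1436],[0,0,0.1436],[0,0,0.1436],[0,0,0.1436],[0,0,0.1436],[0,0,0.1436],[0,0,0.1436],[0,0,0],[0,0,0],[0,0,0],[0,0,0],[0,0,0]], delta_pos=[[0,0,0],[0,0,0],[0,0,0],[0,0,0],[0,0,0],[0,0,0],[0,0,0],[1.4,-3,0],[0,0,3],[0,0,3],[0,0,1],[0,0,0]], gripper=[5,5,5,5,5,5,5,5,5,5,5,5])

```text
time_s: 13.45
tool_pos: [0.4392, -0.3042, 0.0928]
tool_rot: [-179.9, 0.2, 32.5]
force: [-0.0, 0.2, 0.5]
grip_width: 0.05
grasp_force: 0.0
```

```bash
python3 - <<'E'
from h import *
st(); togo([.4347,-.3083,.020]); p=eyes.read_camera("wrist"); save(p,'w5.png'); print(px(p,[.4347,-.3083,.024]))
E
```

```text
t 13.45 [ 0.4392 -0.3042  0.0928] [-1.7988e+02  1.6000e-01  3.2470e+01] F [-0.   0.2  0.5] w 0.05 0.0
togo tool cm [-0.58  0.12  7.28]
[318.27668477 228.72726609]
```

View pics/w5.png

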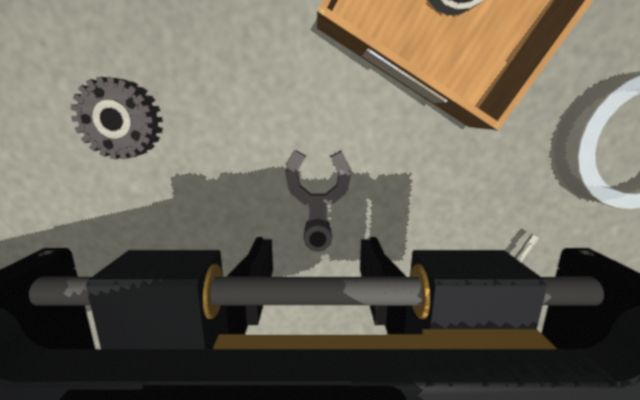

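The fork is well aligned. Its boss is at (317,236), slightly nearer than predicted, so I'll shift −0.9 cm and grip.

Call:
drive_tool(angular=[[0,0,0],[0,0,0],[0,0,0],[0,0,0],[0,0,0],[0,0,0],[0,0,0],[0,0,0],[0,0,0],[0,0,0],[0,0,0]], delta_pos=[[-0.9,0.1,0],[0,0,3],[0,0,2.3],[0,0,1.5],[0,0,0.4],[0,0,0],[0,0,0],[0,0,0],[0,0,0],[0,0,0],[0,0,0]], gripper=[5,5,5,5,5,5,1.5,1.5,1.5,1.5,1.5], squeeze=25)

```text
time_s: 14.6
tool_pos: [0.4327, -0.3105, 0.0223]
tool_rot: [180.0, -0.0, 32.4]
force: [-0.4, 0.6, 1.7]
grip_width: 0.0211
grasp_force: 25.0
```

Call:
drive_tool(angular=[[0,0,0],[0,0,0],[0,0,0],[0,0,0],[0,0,0],[0,0,0],[0,0,0],[0,0,0],[0,0,0],[0,0,0],[0,0,0],[0,0,0],[0,0,0],[0,0,0],[0,0,0]], delta_pos=[[0,0,-1],[0,0,-3],[0,0,-4],[0,0,-3],[3.95,-2,0],[3.95,-2,0],[3.95,-2,0],[3.95,-2,0],[3.95,-2,0],[3.95,-2,0],[3.95,-2,0],[3.95,-2,0],[0,0,0],[0,0,0],[0,0,0]], gripper=[1.5,1.5,1.5,1.5,1.5,1.5,1.5,1.5,1.5,1.5,1.5,1.5,1.5,1.5,1.5], squeeze=35)

```text
time_s: 16.1
tool_pos: [0.6129, -0.0077, 0.1323]
tool_rot: [180.0, 0.0, 32.3]
force: [-0.1, -0.3, -1.5]
grip_width: 0.021
grasp_force: 35.0
```

```bash
python3 - <<'E'
from h import *
st(); togo([.613,-.005,.0275]); p=eyes.read_camera("wrist"); save(p,'w6.png')
find(p,[("gear",.016),("pinion",.04)])
c=[.634,.008]; a=-.0024
for P in [(-.066,-.066),(-.066,.066),(.134,.066),(.134,-.066)]:
    print(np.round(px(p,[c[0]+P[0]-a*P[1],c[1]+a*P[0]+P[1],.04])))
E
```

```text
t 16.1 [ 0.6129 -0.0077  0.1323] [1.7996e+02 5.0000e-02 3.2320e+01] F [-0.1 -0.3 -1.5] w 0.021 35.0
togo tool cm [ 0.16 -0.23 10.48]
gear [139.7  66.7] 0.18 [0.6333 0.1695 0.016 ] 32862
[337. 282.]
[201. 205.]
[338. -42.]
[491.  74.]
```

View pics/w6.png

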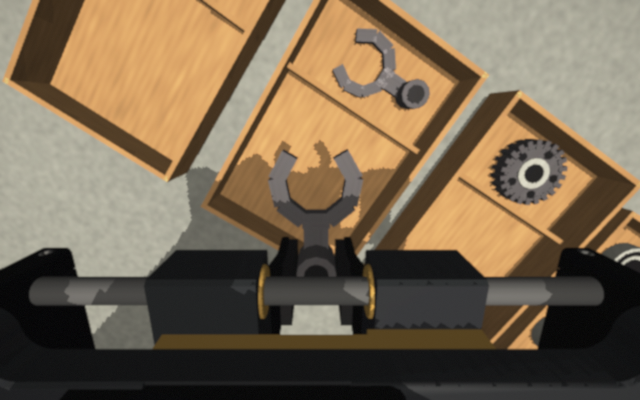

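The fork is level over its bin. Lowering it.

Call:
drive_tool(angular=[[0,0,0],[0,0,0],[0,0,0],[0,0,0],[0,0,0],[0,0,0],[0,0,0],[0,0,0]], delta_pos=[[0.2,-0.2,0],[0,0,3],[0,0,3],[0,0,2],[0,0,1],[0,0,0.9],[0,0,0.4],[0,0,0]], gripper=[1.5,1.5,1.5,1.5,1.5,1.5,1.5,1.5])

```text
time_s: 17.05
tool_pos: [0.6143, -0.0034, 0.0293]
tool_rot: [180.0, -0.0, 32.4]
force: [-0.1, 0.0, -1.3]
grip_width: 0.0207
grasp_force: 35.0
```

Call:
drive_tool(angular=[[0,0,0],[0,0,0],[0,0,0],[0,0,0],[0,0,0],[0,0,0],[0,0,0],[0,0,0],[0,0,0],[0,0,0],[0,0,0],[0,0,0],[0,0,0],[0,0,0]], delta_pos=[[0,0,0.25],[0,0,0],[0,0,0],[0,0,0],[0,0,-1],[0,0,-3],[0,0,-4],[0,0,-4],[-4.8,0.9,0],[-4.8,0.9,0],[-4.8,0.9,0],[-4.8,0.9,0],[-4.8,0.9,0],[0,0,0]], gripper=[1.5,1.5,3,4,4,4,4,4,8,8,8,8,8,8])

```text
time_s: 18.45
tool_pos: [0.4312, -0.175, 0.147]
tool_rot: [-179.9, -0.1, 31.9]
force: [0.4, -0.4, 0.2]
grip_width: 0.0773
grasp_force: 0.0
```

```bash
python3 - <<'E'
from h import *
st(); p=eyes.read_camera("wrist"); save(p,'w7.png')
find(p,[("gear",.016),("pinion",.04),("fork",.012)])
E
```

```text
t 18.45 [ 0.4312 -0.175   0.147 ] [-1.7986e+02 -1.0000e-01  3.1870e+01] F [ 0.4 -0.4  0.2] w 0.0773 0.0
gear [285.2 185.4] 0.96 [ 0.4271 -0.1433  0.016 ] 2669
pinion [134.8  93.2] 0.77 [ 0.4347 -0.0062  0.04  ] 1972
```

View pics/w7.png

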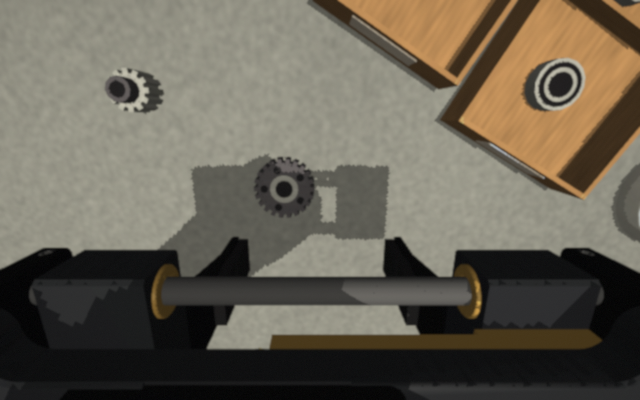

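The gear bore is at (284,188) and the pinion hub top at (118,88).

```bash
python3 - <<'E'
from h import *
p=eyes.read_camera("wrist")
g=w(p,(284,188),.016); print(g,w(p,(118,88),.04)); togo([*g[:2],.0195])
E
```

```text
[ 0.42958871 -0.13827489  0.016     ] [0.4351452  0.01163421 0.04      ]
togo tool cm [ 1.06 -2.99 12.75]
```

The arm was still settling during that shot, so I'll re-measure at rest.

```bash
python3 - <<'E'
from h import *
eyes.read_camera("wrist"); st(); p=eyes.read_camera("wrist"); st()
find(p,[("gear",.012),("pinion",.03)])
r=models.cut_out(p,"gear")[0]; togo([*w(p,r["centre"],.012)[:2],.0195])
E
```

```text
t 18.75 [ 0.4366 -0.1691  0.1468] [1.7996e+02 1.0000e-02 3.2530e+01] F [-0.6  0.1  0.3] w 0.0796 0.0
t 18.8 [ 0.4364 -0.1692  0.1467] [1.7996e+02 4.0000e-02 3.2530e+01] F [ 0.2  0.3 -1. ] w 0.0799 0.0
gear [289.3 192.4] 0.92 [ 0.4274 -0.1448  0.012 ] 2715
gear [577.3 113.9] 0.48 [ 0.624  -0.3211  0.012 ] 26514
pinion [137.8  97.9] 0.91 [4.338e-01 4.000e-04 3.000e-02] 1954
togo tool cm [ 0.62 -2.55 12.69]
```

Call:
drive_tool(angular=[[0,0,0],[0,0,0],[0,0,0],[0,0,0],[0,0,0],[0,0,0],[0,0,0],[0,0,0],[0,0,0],[0,0,0],[0,0,0]], delta_pos=[[0.6,-2.5,0],[0,0,4],[0,0,4],[0,0,3],[0,0,1.3],[0,0,0.4],[0,0,0],[0,0,0],[0,0,0],[0,0,0],[0,0,0]], gripper=[8,8,8,8,8,8,5,5,5,5,5], squeeze=35)

```text
time_s: 20.05
tool_pos: [0.4277, -0.1452, 0.0202]
tool_rot: [-180.0, -0.1, 32.4]
force: [-1.9, 2.8, 5.8]
grip_width: 0.0551
grasp_force: 35.0
```

Call:
drive_tool(angular=[[0,0,0],[0,0,0],[0,0,0],[0,0,0],[0,0,0],[0,0,0],[0,0,0],[0,0,0],[0,0,0],[0,0,0],[0,0,0],[0,0,0],[0,0,0]], delta_pos=[[0,0,-1],[0,0,-3],[0,0,-4],[0,0,-3],[3.5,2.35,0],[3.5,2.35,0],[3.5,2.35,0],[3.5,2.35,0],[3.5,2.35,0],[0,0,0],[0,0,0],[0,0,0],[0,0,0]], gripper=[5,5,5,5,5,5,5,5,5,5,5,5,5])

```text
time_s: 21.35
tool_pos: [0.637, -0.1514, 0.1303]
tool_rot: [-180.0, -0.1, 32.3]
force: [0.7, 0.0, -0.9]
grip_width: 0.0552
grasp_force: 35.0
```

```bash
python3 - <<'E'
from h import *
st(); togo([.6385,-.15,.025]); p=eyes.read_camera("wrist"); save(p,'w8.png')
E
```

```text
t 21.35 [ 0.637  -0.1514  0.1303] [-1.7998e+02 -5.0000e-02  3.2350e+01] F [ 0.7  0.  -0.9] w 0.0552 35.0
togo tool cm [ 0.2  -0.03 10.53]
```

View pics/w8.png

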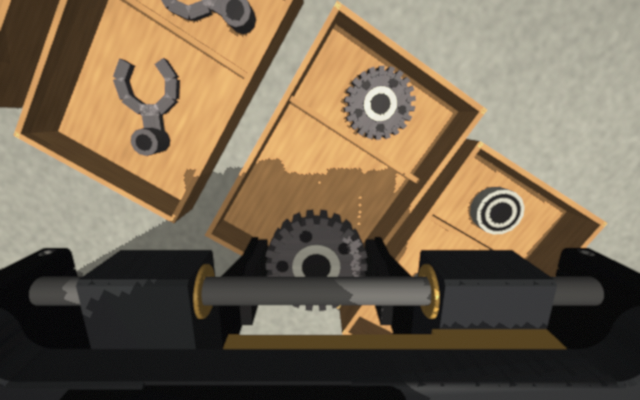

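The fork lies flat in its bin and the gear is held level over its own. Lowering it.

Call:
drive_tool(angular=[[0,0,0],[0,0,0],[0,0,0],[0,0,0],[0,0,0],[0,0,0],[0,0,0],[0,0,0]], delta_pos=[[0.2,0,0],[0,0,3],[0,0,3],[0,0,2],[0,0,1.2],[0,0,0.8],[0,0,0.3],[0,0,0]], gripper=[5,5,5,5,5,5,5,5])

```text
time_s: 22.2
tool_pos: [0.64, -0.1501, 0.0271]
tool_rot: [180.0, -0.0, 32.4]
force: [-0.2, -1.0, -0.9]
grip_width: 0.0548
grasp_force: 35.0
```

Call:
drive_tool(angular=[[0,0,0],[0,0,0],[0,0,0],[0,0,0],[0,0,0],[0,0,0],[0,0,0],[0,0,0],[0,0,0],[0,0,0],[0,0,0],[0,0,0],[0,0,0],[0,0,0],[0,0,0],[0,0,0]], delta_pos=[[0,0,0.25],[0,0,0],[0,0,0],[0,0,0],[0,0,-1],[0,0,-3],[0,0,-4],[0,0,-5],[-2,-4.4,0],[-2,-4.4,0],[-2,-4.4,0],[-2,-4.4,0],[-2,-4.4,0],[0,0,0],[0,0,0],[0,0,0]], gripper=[5,5,6.6,6.6,6.6,6.6,6.6,6.6,6.6,6.6,6.6,6.6,6.6,6.6,6.6,6.6])

```text
time_s: 23.8
tool_pos: [0.4387, -0.0187, 0.1549]
tool_rot: [179.9, -0.1, 32.3]
force: [-0.4, 1.3, 0.2]
grip_width: 0.0656
grasp_force: 0.0
```

```bash
python3 - <<'E'
from h import *
st(); p=eyes.read_camera("wrist"); save(p,'w9.png'); st()
find(p,[("pinion",.026),("gear",.014)])
r=models.cut_out(p,"pinion")[0]; togo([*w(p,r["centre"],.026)[:2],.02])
E
```

```text
t 23.8 [ 0.4387 -0.0187  0.1549] [ 1.7994e+02 -9.0000e-02  3.2330e+01] F [-0.4  1.3  0.2] w 0.0656 0.0
t 23.85 [ 0.4386 -0.0191  0.1545] [1.7989e+02 1.0000e-02 3.2290e+01] F [ 0.1 -0.3  0.3] w 0.0658 0.0
pinion [290.5 194.3] 0.71 [0.4304 0.0043 0.026 ] 1101
gear [567.1  86.9] 0.84 [ 0.6399 -0.1512  0.014 ] 4182
togo tool cm [ 0.64 -2.43 13.38]
```

View pics/w9.png

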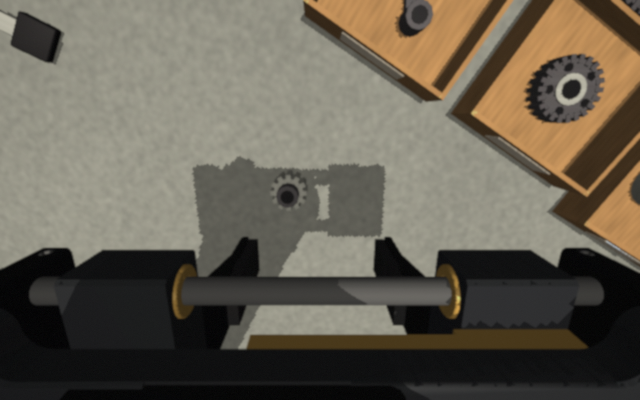

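The gear is in its bin and the pinion stands at (289,193). Gripping the toothed part.

Call:
drive_tool(angular=[[0,0,0],[0,0,0],[0,0,0],[0,0,0],[0,0,0],[0,0,0],[0,0,0],[0,0,0],[0,0,0],[0,0,0],[0,0,0]], delta_pos=[[0.6,-2.4,0],[0,0,4],[0,0,4],[0,0,3],[0,0,1.7],[0,0,0.5],[0,0,0],[0,0,0],[0,0,0],[0,0,0],[0,0,0]], gripper=[6.6,6.6,6.6,6.6,6.6,6.6,2.5,2.5,2.5,2.5,2.5], squeeze=35)

```text
time_s: 25.1
tool_pos: [0.43, 0.006, 0.0226]
tool_rot: [-180.0, -0.1, 32.4]
force: [-0.0, 0.2, -0.1]
grip_width: 0.0341
grasp_force: 0.4
```

Call:
drive_tool(angular=[[0,0,0],[0,0,0],[0,0,0],[0,0,0],[0,0,0],[0,0,0],[0,0,0],[0,0,0],[0,0,0],[0,0,0],[0,0,0],[0,0,0],[0,0,0],[0,0,0],[0,0,0],[0,0,0]], delta_pos=[[0,0,0],[0,0,0],[0,0,0],[0,0,-1],[0,0,-3],[0,0,-4],[0,0,-3],[4.4,-0.4,0],[4.4,-0.4,0],[4.4,-0.4,0],[4.4,-0.4,0],[4.4,-0.4,0],[4.4,-0.4,0],[0,0,0],[0,0,0],[0,0,0]], gripper=[2.5,2.5,2.5,2.5,2.5,2.5,2.5,2.5,2.5,2.5,2.5,2.5,2.5,2.5,2.5,2.5])

```text
time_s: 26.7
tool_pos: [0.6386, 0.1659, 0.1315]
tool_rot: [180.0, 0.1, 32.3]
force: [0.6, 0.3, -1.9]
grip_width: 0.033
grasp_force: 35.0
```

```bash
python3 - <<'E'
from h import *
st(); togo([.6405,.1686,.0275]); p=eyes.read_camera("wrist"); save(p,'w10.png')
E
```

```text
t 26.7 [0.6386 0.1659 0.1315] [1.7999e+02 1.0000e-01 3.2340e+01] F [ 0.6  0.3 -1.9] w 0.033 35.0
togo tool cm [ 0.32 -0.12 10.4 ]
```

View pics/w10.png

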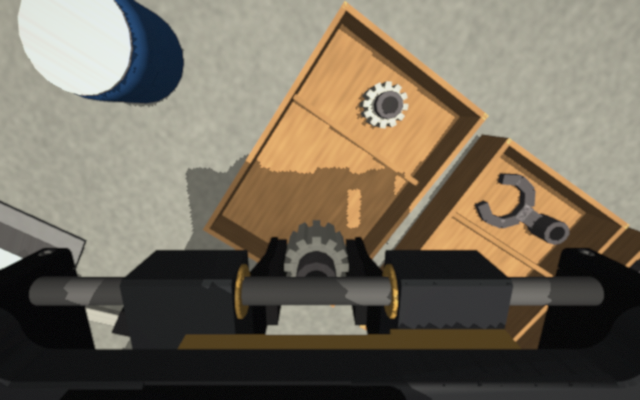

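The pinion is held upright over its bin. Lowering it.

Call:
drive_tool(angular=[[0,0,0],[0,0,0],[0,0,0],[0,0,0],[0,0,0],[0,0,0],[0,0,0],[0,0,0]], delta_pos=[[0.3,-0.1,0],[0,0,3],[0,0,3],[0,0,2],[0,0,1.2],[0,0,0.7],[0,0,0.3],[0,0,0]], gripper=[2.5,2.5,2.5,2.5,2.5,2.5,2.5,2.5])

```text
time_s: 27.55
tool_pos: [0.642, 0.1699, 0.0308]
tool_rot: [180.0, -0.1, 32.4]
force: [-0.2, -0.3, -1.9]
grip_width: 0.033
grasp_force: 35.0
```

Call:
drive_tool(angular=[[0,0,0],[0,0,0],[0,0,0]], delta_pos=[[0,0,0.2],[0,0,0.15],[0,0,0]], gripper=[2.5,2.5,2.5])

```text
time_s: 27.85
tool_pos: [0.6416, 0.17, 0.0268]
tool_rot: [-180.0, -0.0, 32.4]
force: [0.2, -0.3, -1.7]
grip_width: 0.0328
grasp_force: 35.0
```

Call:
drive_tool(angular=[[0,0,0],[0,0,0],[0,0,0],[0,0,0],[0,0,0],[0,0,0],[0,0,0],[0,0,0],[0,0,0],[0,0,0],[0,0,0],[0,0,0],[0,0,0],[0,0,0]], delta_pos=[[0,0,0.1],[0,0,0],[0,0,0],[0,0,0],[0,0,0],[0,0,-1],[0,0,-3],[0,0,-5],[0,0,-5],[-4.5,0,0],[-4.5,0,0],[-4.5,0,0],[0,0,0],[0,0,0]], gripper=[2.5,2.5,4,5,5,5,5,5,5,5,5,5,5,5])

```text
time_s: 29.25
tool_pos: [0.5272, 0.0976, 0.1664]
tool_rot: [-179.8, -0.2, 32.4]
force: [0.4, 0.9, -0.3]
grip_width: 0.05
grasp_force: 0.0
```

```bash
python3 - <<'E'
from h import *
st(); p=eyes.read_camera("wrist"); s=eyes.read_camera("scene")
find(p,[("pinion",.03)])
for n,z in (("gear",.014),("fork",.01),("bearing",.014)): find(s,[(n,z)])
a=cv2.resize(p["pixels"][:,:,::-1],(400,250)); a=cv2.copyMakeBorder(a,0,250,0,0,cv2.BORDER_CONSTANT)
b=cv2.resize(s["pixels"][200:400,160:320+80,::-1],(400,333)); b=cv2.copyMakeBorder(b,0,167,0,0,cv2.BORDER_CONSTANT)
cv2.imwrite('pics/end.png',np.hstack([a,b]))
E
```

```text
t 29.25 [0.5272 0.0976 0.1664] [-1.7983e+02 -1.6000e-01  3.2380e+01] F [ 0.4  0.9 -0.3] w 0.05 0.0
pinion [318.8  43.8] 0.93 [0.64   0.1674 0.03  ] 1489
fork [298.5 309.1] 0.64 [0.6376 0.0086 0.01  ] 240
bearing [219.2 240.3] 0.71 [ 0.6255 -0.2885  0.014 ] 205
```

View pics/end.png

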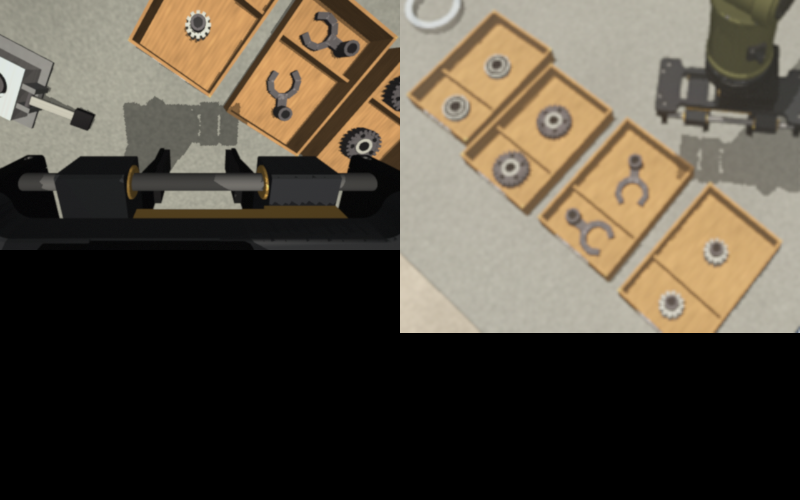

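All four parts lie upright in the near compartments of their bins, matching the samples, and the arm is clear. Handing in.

```bash
python3 -c "
from h import *
print(env.sign_off())"
```

```text
the job is handed in; nothing more can be done
None
```

I put the gear, pinion, fork and bearing upright in their own bins' near compartments and handed the job in at about 29 s; the final pictures show all four in place, but sign-off returned no verdict.

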